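Stand the big capacitor up against the test backplate

ROBOT

A 7-joint arm with a two-finger parallel gripper is mounted at the origin on the work surface. World frame = base frame: x ahead of the robot, y to its left, z up, the work surface at z = 0. Lengths are in m, angles in rad, forces in N, time in s.
With the tool pointing down it reaches from about 0.35 to 0.9 m from the base axis. Payload 8.1 kg.
Tool frame: the origin (TCP) lies on the centre line of the jaws, within the pads' length; the fingertips stand 22 mm ahead of it and the grasp point (between the pads) lies 3 mm ahead of it (r.tcp_to_tips is the distance from the TCP to the fingertips, in m); z points along the fingers, y is the line along which they close (so a half turn about z gives the same grasp; the last joint's range is limited). The gripper opens to 85 mm and grips with 20 to 120 N. Pads are 22 mm wide; open, the fingers measure 114 mm over their backs; the gripper's body (76 mm by 85 mm) begins 54 mm behind the grasp point. The pads swing forward as they close: fully open they stand 13 mm farther back than shut.
Start: joints at [1.025, 0.434, 0.025, 1.573, -0.012, 1.134, -0.075], TCP at [0.268, -0.565, 0.253] pointing down, gripper open.
Joint ranges: [-2.62, 2.62], [-0.44, 2.09], [-1.27, 1.32], [0.08, 2.57], [-1.32, 4.46], [0.12, 2], [-2.74, 2.74]. Speed limits (rad/s): [2.22, 2.22, 3.01, 3.01, 3.14, 3.14, 3.14].

INTERFACE

Orientations are given as a unit quaternion [w, x, y, z].
In Python, from bench import r gives the robot as it stands. Calls block until the motion is done:
- r.move_to(position, orientation): joint-space move of the TCP to a pose.
- r.line_to(position, v=0.15, rot=None): straight line of the TCP; rot=None keeps the orientation; v is the mean speed in m/s.
- r.movej(angles): joint-space move.
- r.ungrasp() and r.clamp(force=None): open the fingers fully, or close them until they stop; force is the grip in N (None keeps the last).
- r.sleep(seconds).
- r.solve_ik(position, orientation): joint angles nearest the present ones, or None.
- r.read_camera(name): name is "scene" or "side" or "wrist"; returns the picture (384x512x3 uint8, red, green, blue); there is no depth.
- r.get_calibration(name): a dict with "camera_matrix" (3x3 intrinsics, pixels), "position" and "attitude" of the camera in the world; the wrist camera has in their place "mount" (4x4, takes a point from camera to tool coordinates, whose origin is the TCP and whose axes are the flange's). Camera axes: x right, y down, z forward; pixel columns grow to the right and rows downward; lengths in m; the calibration is good to about 2 mm. A picture is of the moment at which its call begins: read the wrist's pose just before it. get_calibration takes no time and is no camera call.
A pose or a line that the arm cannot do raises r.IKError and nothing moves.
- r.close_job(): hands the job in; it is judged then, once.
Trained networks look in the newest picture that a camera, given by its name, has taken for a name from the list of things; names that differ only in an ending like _2 or _b are one class to them, and where a whole thing is asked for, a point or a joint stands for the part that bears it (a point fixed in the world has none). Each returns a list of dicts, best first, with "p" (0 to 1); they miss things now and then, are a little off and sometimes report something else, mostly with a low value. They report only what shows in the picture. A call takes as long as a camera call. They do not tell look-alikes from the thing itself.
- r.masks_of(camera, label): "mask" (384x512 bool, what is visible of it) and "rect" ([centre column, centre row, width, height] in pixels, round what is visible of it).
Readings, each from a call of its own:
- r.current_clock(): time.
- r.current_qpos(): joint angles.
- r.current_joint_vel(): joint speeds.
- r.current_joint_efforts(): joint torques, N m.
- r.current_tcp_pos(): TCP position.
- r.current_ee_rot(): TCP orientation.
- r.current_wrist_force(): force on the tool from outside, world axes, zero at the start.
- r.current_ft_torque(): the same for the moment, N m.
- r.current_width(): finger opening in m.
- r.current_gripper_force(): force on a finger pad.
Only numpy, scipy, OpenCV 4.12 (cv2) and the standard library are available. Lean on these libraries where they do the work, as an engineer would, in place of code of your own. Each camera call takes 0.05 s, during which the arm holds its last target. There are 200 camera calls.

TASK

The big can capacitor lying on the lab bench has to stand terminals up at the steel backplate so that it can be tested. Slide it along the bench until its plain end butts against the plate, then raise the terminal end and tip it upright there, never lifting it clear of the bench, and leave it standing close against the front of the plate, not sticking out past the plate's sides. Do not disturb the smaller capacitor or the solder reel.

Things in the scene. Friction and masses are not known exactly. Their poses are not given: they have to be found in the camera images.
- capacitor: The big capacitor: bare aluminium cylinder, 50 mm diameter, 140 mm long, 0.28 to 0.46 kg; one end has a black disc and two brass screw terminals 8 mm tall, the other (foot) is plain and flat. Origin at the foot's centre, z along the axis to the terminals; roll is of no importance. Starts lying on the bench, foot 20 to 70 mm from the plate's front and within 12 degrees of square to it; it can roll.
- backplate: The stop: fixed upright steel plate 140 mm wide, 70 high, 8 thick, with a low flange 60 mm deep behind. Origin on the bench at the middle of its front face; x points level into the plate, y along the face, z up; the free space in front has x below 0. The lying can's origin butts at x = 0; stood against the plate it is at x = -25 mm. While raised, its foot slides in the corner of plate and bench.
- small_capacitor: A bystander: a smaller aluminium can capacitor lying on the bench, 35 mm in diameter, 80 mm long, with two small brass terminals. Origin at the centre of its plain end, z along its axis to the terminals. Leave it alone.
- solder_reel: A bystander: a reel of solder wire standing on its flange, 60 mm in diameter, 50 mm high, black flanges. Origin at the centre of its underside. Leave it alone.
Not all that is in view belongs to the job. What is shaped like the capacitor but blue or purple is not meant. What is shaped like the backplate but red is not meant.

How it is judged:
On the way, in this order (a step that is already met when the one before it is completed fails the run):
1. the capacitor, still lying, has its plain end butted against the backplate (foot centre within 15 mm of the face) (x of capacitor in the frame of backplate above -0.015 m and angle between capacitor's own z axis and vertical above 1.1 rad), for 0.1 s.
2. it is tipped up at the plate: half raised (between 20 and 60 degrees from upright) with its foot centre within 40 mm of the face (x of capacitor in the frame of backplate above -0.04 m and angle between capacitor's own z axis and vertical between 0.35 and 1.05 rad), for 0.04 s.
At the end, for the whole second after the job is handed in: The big capacitor stands still on the bench on its plain end, terminals up, within 7 degrees of upright, in front of the backplate with a gap of at most 20 mm to the face, and its axis within 50 mm of the plate's middle (angle between capacitor's own z axis and vertical below 0.12 rad and height (world z) of capacitor below 0.008 m and x of capacitor in the frame of backplate between -0.045 and 0 m and y of capacitor in the frame of backplate between -0.05 and 0.05 m and linear speed of capacitor below 0.02 m/s); the robot touches nothing.
It fails at once if the capacitor is lifted clear of the bench (centre of its foot higher than 50 mm) (height (world z) of capacitor above 0.05 m).
It fails at once if the small capacitor is moved by more than 30 mm (distance of small_capacitor from where it was at the start of the episode above 0.03 m).
It fails at once if the solder reel is moved by more than 30 mm (distance of solder_reel from where it was at the start of the episode above 0.03 m).
It also fails if it takes over 35 s, if anything falls off the work surface, if the arm or the gripper's body presses on something with over 40 N, if the wrist force passes 120 N, or if a joint passes its speed limit or range.

## Working session

There is one attempt and no reset: what is moved stays moved. The work goes in short steps, each a Python script; the robot and the scene stay as the last script left them, time stands still between calls to the robot, and variables do not carry over. Pictures are saved under pics/ and viewed, at most 10 in all, crops included, and the job is handed in when it is done.

```bash
ls; mkdir -p pics; python3 - <<'E'
from bench import r
import cv2,numpy as np
for c in ("scene","side"):
    im=r.read_camera(c); cv2.imwrite(f"pics/{c}0.png",im[...,::-1])
    k=r.get_calibration(c); print(c,k)
    for l in ("capacitor","backplate","small_capacitor","solder_reel"):
        for d in r.masks_of(c,l): print(l,round(d["p"],2),np.round(d["rect"]))
a,b=[cv2.imread(f"pics/{c}0.png") for c in("scene","side")]
print(r.get_calibration("wrist"),r.current_ee_rot(),r.current_clock())
E
```

```text
pics
scene {'camera_matrix': array([[383.57492831,   0.        , 257.77028229],
       [  0.        , 383.57492831, 183.44689265],
       [  0.        ,   0.        ,   1.        ]]), 'position': array([ 1.21349485, -0.38022228,  0.64026803]), 'attitude': array([-0.37525188,  0.78112398,  0.45442449, -0.20622741])}
capacitor 0.95 [314. 245.  44.  66.]
capacitor 0.92 [262. 184.  59.  29.]
capacitor 0.74 [264. 141.  53.  20.]
backplate 0.97 [198. 160.  46.  46.]
backplate 0.64 [310. 170.  50.  50.]
small_capacitor 0.75 [ 76. 217.  20.  34.]
side {'camera_matrix': array([[348.10075429,   0.        , 252.08710887],
       [  0.        , 348.10075429, 186.51482905],
       [  0.        ,   0.        ,   1.        ]]), 'position': array([0.42394555, 0.85479107, 0.66276247]), 'attitude': array([ 0.03971091, -0.09440605,  0.87806769, -0.46744805])}
capacitor 0.75 [187. 192.  27.  38.]
capacitor 0.67 [258. 200.  18.  28.]
capacitor 0.57 [307. 233.  37.  43.]
backplate 0.72 [241. 228.  59.  44.]
backplate 0.64 [316. 192.  45.  31.]
small_capacitor 0.47 [305. 147.  18.   7.]
solder_reel 0.78 [213. 306.  27.  36.]
{'camera_matrix': array([[305.67955693,   0.        , 250.09905199],
       [  0.        , 305.67955693, 189.86892453],
       [  0.        ,   0.        ,   1.        ]]), 'mount': array([[ 6.68473767e-04, -9.51917264e-01, -3.06354495e-01,
         7.78872676e-02],
       [ 9.99999741e-01,  7.18038037e-04, -4.90908715e-05,
         1.48174087e-03],
       [ 2.66704628e-04, -3.06354383e-01,  9.51917497e-01,
        -1.20539834e-01],
       [ 0.00000000e+00,  0.00000000e+00,  0.00000000e+00,
         1.00000000e+00]])} [-1.38651006e-05  9.75601981e-01  2.19546746e-01 -2.93761897e-05] 0.5
```

View pics/scene0.png

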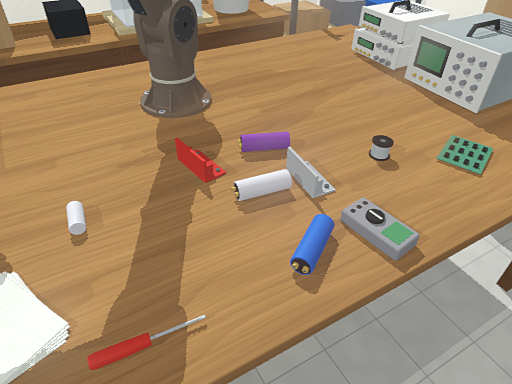

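View pics/side0.png

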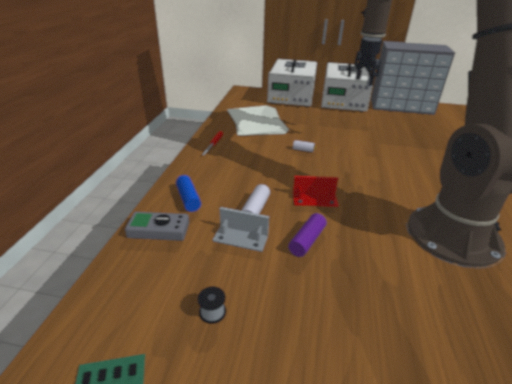

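The bare can is at about (262,185) in the scene view, with its terminals at (238,188). The grey plate is at (310,170). The blue and purple cans and the red plate are decoys. Next I'll get a coarse fix and a wrist view from above.

```bash
cat > h.py <<'E'
from bench import r
import cv2,numpy as np
from scipy.spatial.transform import Rotation as R
def q2R(q): return R.from_quat([q[1],q[2],q[3],q[0]])
def R2q(m):
    q=R.from_matrix(m).as_quat(); return [q[3],q[0],q[1],q[2]]
def wcam():
    M=np.eye(4); M[:3,:3]=q2R(r.current_ee_rot()).as_matrix(); M[:3,3]=r.current_tcp_pos()
    k=r.get_calibration("wrist"); return k["camera_matrix"],M@k["mount"]
def fcam(n):
    k=r.get_calibration(n); M=np.eye(4); M[:3,:3]=q2R(k["attitude"]).as_matrix(); M[:3,3]=k["position"]; return k["camera_matrix"],M
def ray(cam,uv,z):
    K,M=cam; d=M[:3,:3]@np.linalg.solve(K,[uv[0],uv[1],1]); p=M[:3,3]; return p+d*(z-p[2])/d[2]
def proj(cam,p):
    K,M=cam; c=M[:3,:3].T@(np.asarray(p)-M[:3,3]); return (K@c/c[2])[:2]
E
python3 - <<'E'
from h import *
c=fcam("scene")
for n,uv,z in [("can",(262,185),.025),("term",(238,188),.025),("foot",(289,180),.025),("platetop_a",(288,150),.07),("platetop_b",(318,182),.07),("purple",(264,141),.025),("blue",(314,245),.025),("reel",(381,147),.025)]: print(n,ray(c,uv,z).round(3))
t=ray(c,(270,185),.025)
rot=R2q(np.array([[1,0,0],[0,-1,0],[0,0,-1]]))
for dx,dz in [(0,.25),(-.05,.25),(0,.2)]:
    p=[t[0]+dx,t[1],dz]
    try: r.move_to(p,rot); break
    except r.IKError: print("ik",p)
cam=wcam(); im=r.read_camera("wrist"); cv2.imwrite("pics/w0.png",im[...,::-1]); np.savez("w0.npz",K=cam[0],M=cam[1])
for l in ("capacitor","backplate"):
    for i,d in enumerate(r.masks_of("wrist",l)):
        v=d["rect"]; print(l,round(d["p"],2),np.round(v), ray(cam,v[:2],.025).round(3)); np.save(f"m_{l}{i}.npy",d["mask"])
print(r.current_clock(),r.current_qpos().__repr__())
E
```

```text
can [0.58  0.013 0.025]
term [ 0.561 -0.045  0.025]
foot [0.596 0.085 0.025]
platetop_a [0.534 0.119 0.07 ]
platetop_b [0.68  0.107 0.07 ]
purple [0.408 0.122 0.025]
blue [0.805 0.008 0.025]
reel [0.597 0.404 0.025]
capacitor 0.81 [268. 171. 132.  60.] [0.58  0.008 0.025]
capacitor 0.75 [199. 299.  91.  60.] [0.403 0.098 0.025]
capacitor 0.66 [234.  10.  33.  18.] [0.746 0.045 0.025]
backplate 0.79 [326. 293.  60.  98.] [ 0.413 -0.073  0.025]
backplate 0.73 [148. 162.  66. 141.] [0.59  0.146 0.025]
3.0583 array([ 0.05931808,  0.40108777, -0.28030168,  1.64669578,  0.12109855,
        1.11093729, -1.82569773])
```

View pics/w0.png

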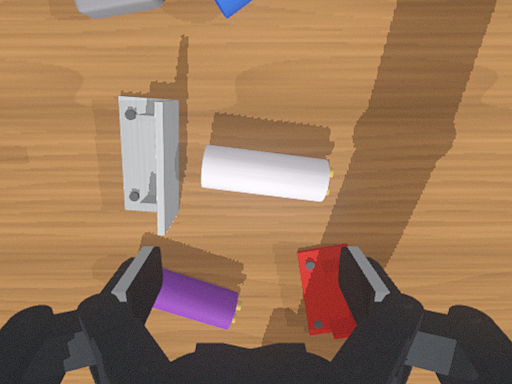

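The wrist view shows the plate's top edge at about column 163, rows 102–235, and the bottom of its front face at column 178, rows 100–216. The can's foot is at (204,166) and its terminal end at (327,179). The red plate and purple can sit below, closer to the base.

```bash
python3 - <<'E'
from h import *
f=np.load("w0.npz"); cam=(f["K"],f["M"])
for n,uv,z in [("bot far",(179,100),0),("bot near",(177.5,216),0),("top far",(163.5,102),.07),("top near",(164.5,235),.07)]: print(n,ray(cam,uv,z).round(4))
m=np.load("m_capacitor0.npy").astype(np.uint8)
im=cv2.imread("pics/w0.png")
(c,s,a)=cv2.minAreaRect(np.argwhere(m)[:,::-1].astype(np.float32)); b=cv2.boxPoints((c,s,a)); print(c,s,a,b.round(1))
for u in [(204,166),(327,179)]: print(ray(cam,u,.025).round(4))
def obj(p):
    # silhouette hull of cylinder
    x,y,th=p; ax=np.array([np.cos(th),np.sin(th),0]); n=np.array([-ax[1],ax[0],0]); t=np.linspace(0,2*np.pi,40)
    P=[proj(cam,np.array([x,y,.025])+ax*L+.025*(n*np.cos(k)+np.array([0,0,1])*np.sin(k))) for L in (0,.14) for k in t]
    o=np.zeros(m.shape,np.uint8); H=cv2.convexHull(np.array(P,np.float32)); cv2.fillConvexPoly(o,np.round(H*16).astype(int),1,shift=4); return -((o&m).sum()/(o|m).sum())
from scipy.optimize import minimize
p0=ray(cam,(204,166),.025);p1=ray(cam,(327,179),.025);d=p1-p0
x0=[p0[0],p0[1],np.arctan2(d[1],d[0])]
s=minimize(obj,x0,method="Nelder-Mead",options=dict(initial_simplex=np.array(x0)+np.array([[0,0,0],[.01,0,0],[0,.01,0],[0,0,.08]])))
print(x0,s.x,s.fun)
E
```

```text
bot far [0.6587 0.1109 0.    ]
bot near [0.513  0.1233 0.    ]
top far [0.6587 0.11   0.07  ]
top near [0.5201 0.1211 0.07  ]
(266.81591796875, 173.0214385986328) (131.11260986328125, 43.63102340698242) 7.062602996826172 [[199.1 186.6]
 [204.4 143.3]
 [334.6 159.4]
 [329.2 202.7]]
[0.586  0.0816 0.025 ]
[ 0.5702 -0.0621  0.025 ]
[np.float64(0.5859762389280938), np.float64(0.08162289661409657), np.float64(-1.680239289926987)] [ 0.58653296  0.08050167 -1.69755607] -0.964818763326226
```

```bash
cat > plan.py <<'E'
from h import *
X=np.array([.079,.997,0]);X/=np.linalg.norm(X);Z=np.array([0,0,1.]);T=np.cross(Z,X);O=np.array([.589,.116,0])
S=.112
def pose(G,phi,n,sg,back=.006):
    z=np.sin(phi)*n-np.cos(phi)*Z; y=sg*np.cross(Z,n); x=np.cross(y,z)
    return G-back*z, R2q(np.column_stack([x,y,z]))
def can(th,delta,lift=0.,lat=0.):  # grasp point on can raised by th at plate
    return O+lat*T-X*(.025*np.sin(th)+delta)+Z*(.025*np.cos(th)+lift)+S*(-np.cos(th)*X+np.sin(th)*Z)
E
python3 - <<'E'
from plan import *
for sg in (1,-1):
  for al in (30,40,50,60):
    out=[]
    for th in range(0,91,15):
        q=r.solve_ik(*pose(can(np.radians(th),.004),np.radians(al-th),X,sg))
        out.append(None if q is None else np.round(q,2).tolist())
    print(sg,al,[o is not None for o in out]); 
    if al==40: print(*out,sep="\n")
E
```

```text
1 30 [True, True, True, True, True, True, True]
1 40 [True, True, True, True, True, True, True]
[0.43, 0.8, -0.2, 1.83, -0.76, 0.84, -2.33]
[0.25, 0.65, -0.13, 1.86, -0.55, 0.74, -2.64]
[-0.39, 0.62, 0.58, 1.9, -0.7, 0.84, -2.61]
[-0.86, 0.83, 1.15, 1.89, -0.8, 1.0, -2.59]
[0.31, 0.85, -1.07, 1.71, 0.98, 1.42, 1.99]
[0.12, 0.96, -1.07, 1.62, 1.09, 1.72, 1.85]
[-0.11, 1.02, -0.89, 1.51, 1.09, 1.89, 1.81]
1 50 [True, True, True, True, True, True, True]
1 60 [True, True, True, True, True, True, True]
-1 30 [True, True, True, True, True, True, True]
-1 40 [True, True, True, True, True, True, True]
[0.86, 1.0, -0.9, 1.79, 0.04, 0.7, 0.1]
[0.67, 0.78, -0.75, 1.83, 0.1, 0.69, -0.08]
[0.43, 0.64, -0.62, 1.83, 0.27, 0.75, -0.35]
[0.19, 0.6, -0.52, 1.8, 0.48, 0.9, -0.65]
[-0.03, 0.63, -0.46, 1.74, 0.64, 1.11, -0.89]
[-0.2, 0.73, -0.46, 1.65, 0.77, 1.37, -1.07]
[-0.33, 0.88, -0.47, 1.54, 0.87, 1.64, -1.19]
-1 50 [True, True, True, True, True, True, True]
-1 60 [True, True, True, True, True, True, True]
```

```bash
python3 - <<'E'
from plan import *
th=-1.69; ax=np.array([np.cos(th),np.sin(th),0]); F=np.array([.5865,.0808,.025])
G=F+S*ax; al=np.radians(40)
p,q=pose(G,al,-ax,-1,.126); r.move_to(p,q)
p,q=pose(G,al,-ax,-1); r.line_to(p,v=.12)
print(r.current_wrist_force()); r.clamp(50)
print(r.current_width(),r.current_gripper_force(),r.current_wrist_force(),r.current_clock())
im=r.read_camera("scene"); cv2.imwrite("pics/s1.png",cv2.resize(im[90:290,160:420,::-1],None,fx=3,fy=3))
E
```

```text
[ 0.82603557 -0.01173064 -0.13958222]
0.04861146871883198 50.801244378089905 [-1.06917003 -2.86129239  7.16209965] 6.4667
```

View pics/s1.png

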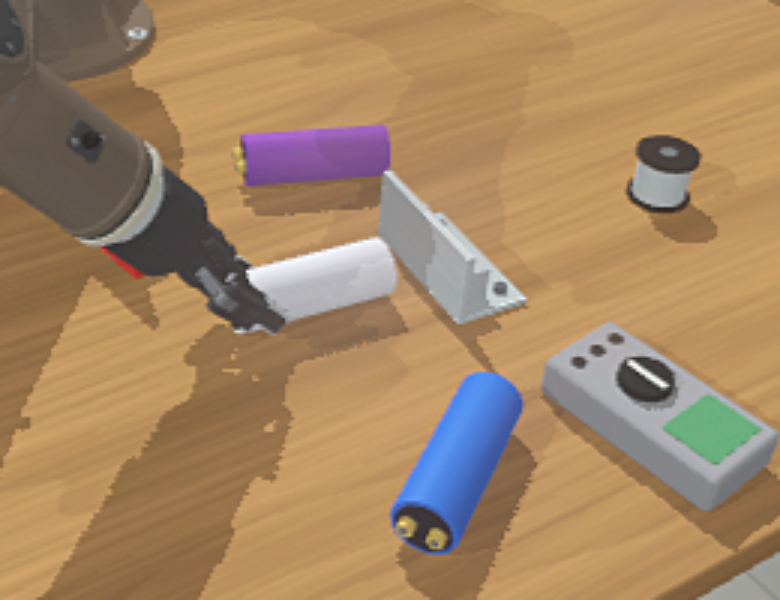

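The jaws hold the can near the terminal end, which sits around (250,300) in the crop, and the foot at (380,265) faces the plate. Now I'll slide it and butt it against the plate.

```bash
python3 - <<'E'
from plan import *
al=np.radians(40)
for d in (.006,.003,.001,-.001,-.003,-.005):
    p,q=pose(can(0,d,.001),al,X,-1); r.line_to(p,v=.06,rot=q)
    f=np.array(r.current_wrist_force()); print(d,f.round(1),f@X)
    if f@X<-10: break
r.sleep(.15)
print(r.current_clock())
im=r.read_camera("scene"); cv2.imwrite("pics/s2.png",cv2.resize(im[90:290,160:420,::-1],None,fx=3,fy=3))
E
```

```text
0.006 [-1.   0.3 -2.8] 0.22206242349917285
0.003 [-0.8 -0.5 -4.3] -0.5349961763460287
0.001 [ 1.4 -1.9 -3.8] -1.7513363948064022
-0.001 [ -2.6 -10.3   1. ] -10.459333384923372
8.0583
```

View pics/s2.png

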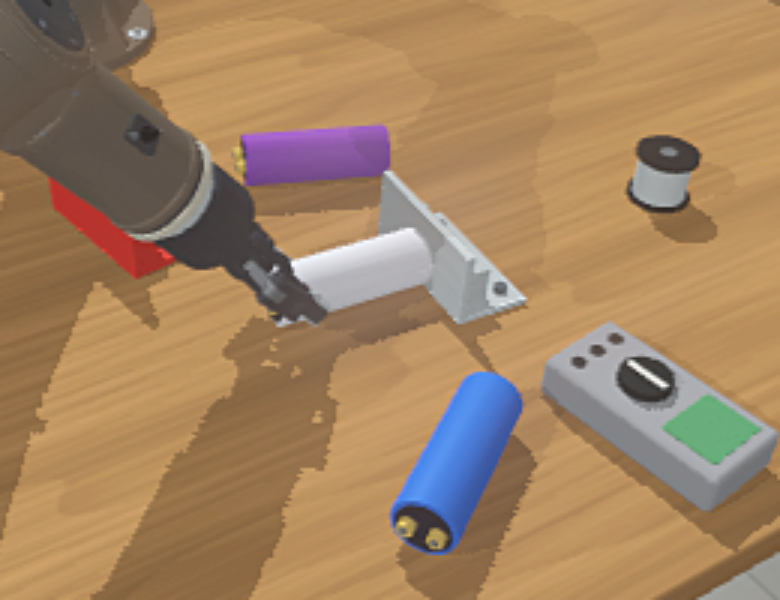

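The foot at about (425,260) butts against the plate. Contact came within about 1 mm of my estimate, so I'll tip it now.

```bash
python3 - <<'E'
from plan import *
al=np.radians(40)
for t in list(range(9,91,9)):
    th=np.radians(t)
    p,q=pose(can(th,.004,.002),al-th,X,-1); r.line_to(p,v=.06,rot=q)
    f=np.array(r.current_wrist_force()); print(t,f.round(1),round(float(r.current_width()),4))
    if np.linalg.norm(f)>50: print("stop");break
print(r.current_clock())
im=r.read_camera("scene"); cv2.imwrite("pics/s3.png",cv2.resize(im[90:290,160:420,::-1],None,fx=3,fy=3))
E
```

```text
9 [-1.6 -0.9 -3.6] 0.0487
18 [ 0.2 -0.2 -3.9] 0.0491
27 [ 0.1 -0.5 -3.1] 0.0485
36 [-1.  -0.6 -4.2] 0.0488
45 [ 0.8  0.4 -4.2] 0.0485
54 [-0.4  0.4 -2.8] 0.0488
63 [-0.8 -2.   2.4] 0.0486
72 [0.3 1.  5.5] 0.0488
81 [0.9 0.7 1.8] 0.0486
90 [ 0.1 -1.9  7.1] 0.0487
12.3
```

View pics/s3.png

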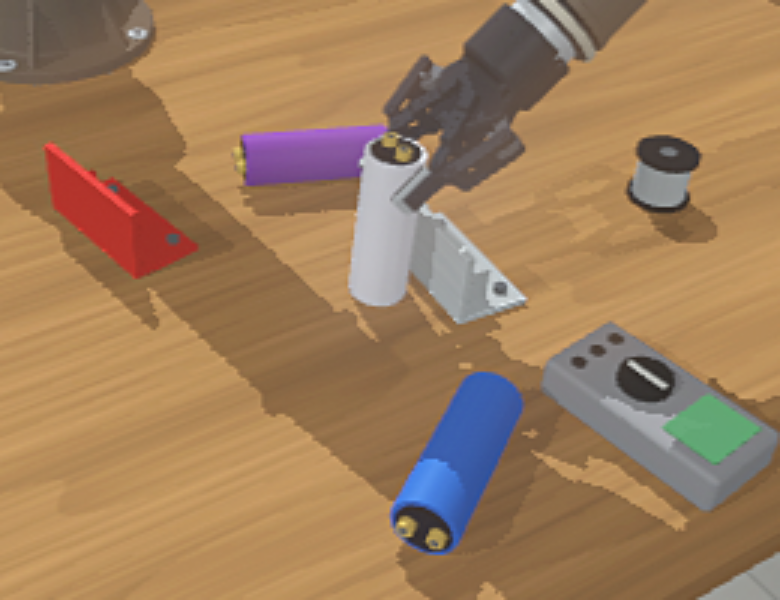

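The can stands upright in front of the plate, with its foot at (380,290). Next: release, retreat along the tool axis, and check.

```bash
python3 - <<'E'
from plan import *
r.ungrasp(); r.sleep(.3)
p,_=pose(can(np.pi/2,.004,.002),np.radians(-50),X,-1,.13); r.line_to(p,v=.12)
r.line_to(p+np.array([0,0,.1]),v=.2); r.sleep(.5)
print(r.current_clock(),r.current_wrist_force())
im=r.read_camera("scene"); c=fcam("scene")
a=im[...,::-1].copy(); f=can(np.pi/2,.004)-Z*S
t=np.linspace(0,2*np.pi,60)
for h in (0,.14):
    P=[proj(c,f+.025*(X*np.cos(k)+T*np.sin(k))+Z*h) for k in t]; cv2.polylines(a,[np.round(np.array(P)*16).astype(int)],True,(0,0,255),1,shift=4)
cv2.imwrite("pics/s4.png",cv2.resize(a[90:240,230:380],None,fx=4,fy=4))
E
```

```text
15.4417 [0.22903315 0.49346431 0.45474773]
```

View pics/s4.png

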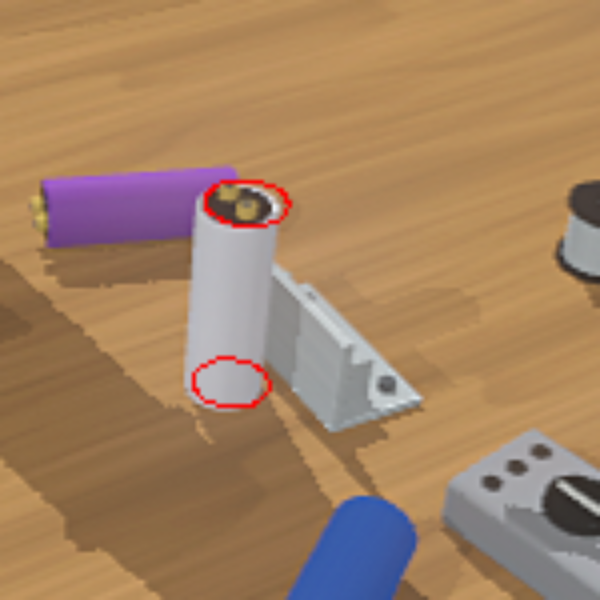

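The can stands freely at the plate, within about 3 px (7 mm) of the predicted outline. The gap is at most about 11 mm and it is near the plate's middle, so I'm handing in.

```bash
python3 -c "
from bench import r
print(r.close_job(), r.current_clock())"
```

```text
the job is handed in; nothing more can be done
the job is handed in; nothing more can be done
```

I slid the capacitor against the plate, tipped it upright there and handed the job in; it stands terminals up, about 11 mm or less from the face by camera. The handed-in job returned no verdict.

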